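Put the swapped reagent bottles back in their own stands

ROBOT

A 6-joint arm with a two-finger parallel gripper is mounted at the origin on a cart in front of the work surface, level with it; the furniture and walls round the work are solid. World frame = base frame: x ahead of the robot, y to its left, z up, the work surface at z = 0. Lengths are in m, angles in rad, forces in N, time in s.
With the tool pointing down it reaches from about 0.25 to 0.8 m from the base axis. Payload 3.9 kg.
Tool frame: the origin (TCP) lies midway between the tips of the shut fingers; the grasp point (between the pads) lies 19 mm behind it; z points along the fingers, y is the line along which they close (so a half turn about z gives the same grasp; the last joint's range is limited). The gripper opens to 85 mm and grips with 20 to 120 N. Pads are 22 mm wide; open, the fingers measure 114 mm over their backs; the gripper's body (76 mm by 85 mm) begins 54 mm behind the grasp point. The pads swing forward as they close: fully open they stand 13 mm farther back than shut.
Start: joints at [1.313, 0.26, -0.138, 1.173, 0, 1.571], TCP at [0.134, 0.508, 0.231] pointing down, gripper open.
Joint ranges: [-2.78, 2.78], [-0.83, 1.72], [-1.28, 1.37], [-1.9, 2.12], [-1.57, 1.48], [-3.14, 3.14]. Speed limits (rad/s): [2.57, 2.57, 3.14, 3.14, 3.14, 3.14].

INTERFACE

Orientations are given as a unit quaternion [x, y, z, w].
In Python, from cell import arm, read_camera, calibration gives the robot as it stands.
- The arm moves only by the shell command python3 -m pendant 'ROWS' [FORCE]. ROWS is JSON, a list of rows, each a list of 5 numbers: the finger opening in cm, from 0 to 8.54, then the shift along the tool's x, y, z in cm, then the turn about the tool's z in degrees. In form: [[jaw, dx, dy, dz, turn], ...]. A call has 1 to 10 rows; each row is the pose to reach, as a shift and turn from the pose commanded when the call began, along the tool's axes at that moment; what a row does not reach only later rows make up. A row lasts 1/10 s, in which the tool goes at most 50 mm and 8.59 degrees, less where a joint would pass 70% of its speed; a pose out of reach is approached as far as the arm can. A call with a gripper value outside its range is refused whole. The fingers move at their own pace and stop on an object; FORCE is the grip in N (left out, the last holds). Time passes only in rows, so rows that repeat a pose let the fingers close. It gives the time, the measured TCP pose, the force, the opening and the grip force at its end, in the units of the state.
- arm.get_obs(): the state, without advancing time (a new reading comes with each control period).
- read_camera(name): name is "side" or "top"; returns (picture, depth): 480x640x3 uint8, blue, green, red; 480x640 float32, m along the optical axis (not along the pixel's ray), 0 where there is no reading.
- calibration(name): a dict with "intrinsics" (3x3 intrinsics, pixels), "rvec" (rotation vector, rad) and "tvec" (3), from world to camera coordinates, as OpenCV has them. Camera axes: x right, y down, z forward; pixel columns grow to the right and rows downward; lengths in m; the calibration is good to about 2 mm. A picture is of the moment at which its call begins. calibration takes no time and is no camera call.
- arm.job_done(): hands the job in; it is judged then, once.
The state is a dict: "time_s": time; "joints": joint angles; "dq": joint speeds; "tau": joint torques, N m; "ee_pos": TCP position; "tool_rot": TCP orientation; "wrist_force": force on the tool from outside, world axes, zero at the start; "wrist_torque": the same for the moment, N m; "width": finger opening in m; "grasp_force": force on a finger pad.
Only numpy, scipy, OpenCV 4.12 (cv2) and the standard library are available. Lean on these libraries where they do the work, as an engineer would, in place of code of your own. Each camera call takes 0.05 s, during which the arm holds its last target. There are 200 camera calls.

TASK

The four reagent bottles on the grey stands have been put back in the wrong stands. Stand each one upright in the well of its own stand: the white squeeze bottle in the square stand, the tall brown dropper bottle in the round stand, the short brown bottle in the triangular stand and the small cream bottle in the oblong stand. Every stand is occupied, so park a bottle on the free cork coaster (or a bare piece of bench) on the way; do not tip any bottle over, and leave all four released.

Things in the scene. Friction and masses are not known exactly. Their poses are not given: they have to be found in the camera images.
- squeeze_bottle: loose upright white bottle, tallest after the dropper bottle: round body 35 mm across and 66 mm high, then a blue cap 21 mm across up to 78 mm; about 55 g. Origin: centre of its underside; z is the bottle's axis, up. It starts upright in a wrong stand's well.
- dropper_bottle: loose upright brown bottle, the tallest: round body 31 mm across and 56 mm high, a black collar 19 mm across up to 67 mm, and a slim black rubber bulb 9 mm across up to 85 mm; about 50 g. Origin: centre of its underside; z is the bottle's axis, up. It starts upright in a wrong stand's well.
- brown_bottle: loose upright short brown bottle with a flat black cap: round body 28 mm across and 50 mm high, cap 17 mm across up to 59 mm; about 28 g. Origin: centre of its underside; z is the bottle's axis, up. It starts upright in a wrong stand's well.
- cream_bottle: loose upright cream bottle with a red cap, the smallest: round body 27 mm across and 46 mm high, cap 16 mm across up to 55 mm; about 26 g. Origin: centre of its underside; z is the bottle's axis, up. It starts upright in a wrong stand's well.
- stand_square: fixed grey plastic bottle stand; its 4 mm thick base plate is a square, 68 x 68 mm. In the middle of the plate stands a round wall, 52 mm inside, 58 mm outside, whose rim is 12 mm above the bench: the well in which a bottle stands, 8 mm deep, with its floor 4 mm above the bench. Origin: middle of the well, on the bench; z up. x and y run along the sides.
- stand_round: fixed grey plastic bottle stand; its 4 mm thick base plate is a round disc 76 mm across. In the middle of the plate stands a round wall, 52 mm inside, 58 mm outside, whose rim is 12 mm above the bench: the well in which a bottle stands, 8 mm deep, with its floor 4 mm above the bench. Origin: middle of the well, on the bench; z up. 
- stand_triangle: fixed grey plastic bottle stand; its 4 mm thick base plate is an equal-sided triangle, its corners 57 mm from the middle. In the middle of the plate stands a round wall, 52 mm inside, 58 mm outside, whose rim is 12 mm above the bench: the well in which a bottle stands, 8 mm deep, with its floor 4 mm above the bench. Origin: middle of the well, on the bench; z up. 
- stand_oblong: fixed grey plastic bottle stand; its 4 mm thick base plate is a rectangle, 60 x 92 mm. In the middle of the plate stands a round wall, 52 mm inside, 58 mm outside, whose rim is 12 mm above the bench: the well in which a bottle stands, 8 mm deep, with its floor 4 mm above the bench. Origin: middle of the well, on the bench; z up. y runs along the long sides.
- coaster: fixed flat round cork coaster, 56 mm across and 4 mm thick, without a rim, empty at the start: free to park a bottle on. Origin: centre of its underside, on the bench; z up.
Not all that is in view belongs to the job. Leave any turquoise look-alike of the squeeze_bottle alone.

How it is judged:
At the end, for the whole second after the job is handed in: each bottle stands in the well of its own stand: its foot on the well floor (less than 8 mm above the bench), its axis within 15 mm of the middle of the well (anywhere inside the wall), upright within 0.1 rad, released and at rest (horizontal distance between squeeze_bottle and stand_square below 0.015 m and z of squeeze_bottle in the frame of stand_square between 0 and 0.008 m and angle between each of squeeze_bottle, dropper_bottle, brown_bottle, cream_bottle's own z axis and vertical below 0.1 rad and linear speed of each of squeeze_bottle, dropper_bottle, brown_bottle, cream_bottle below 0.02 m/s and contact force between each of squeeze_bottle, dropper_bottle, brown_bottle, cream_bottle and the fingers below 0.05 N and horizontal distance between dropper_bottle and stand_round below 0.015 m and z of dropper_bottle in the frame of stand_round between 0 and 0.008 m and horizontal distance between brown_bottle and stand_triangle below 0.015 m and z of brown_bottle in the frame of stand_triangle between 0 and 0.008 m and horizontal distance between cream_bottle and stand_oblong below 0.015 m and z of cream_bottle in the frame of stand_oblong between 0 and 0.008 m); the robot touches nothing.
It fails at once if a bottle is tipped over (leaning more than 0.6 rad) (angle between any of squeeze_bottle, dropper_bottle, brown_bottle, cream_bottle's own z axis and vertical above 0.6 rad).
It also fails if it takes over 120 s, if anything falls off the work surface, if the arm or the gripper's body presses on something with over 40 N, if the wrist force passes 120 N, or if a joint passes its speed limit or range.

## Working session

There is one attempt and no reset: what is moved stays moved. The work goes in short steps, Python scripts to look and compute and a shell command to move; the robot and the scene stay as the last step left them, time stands still between calls to the robot, and variables do not carry over. Pictures are saved under pics/ and viewed, at most 14 in all, crops included, and the job is handed in when it is done.

```bash
ls; mkdir -p pics; cat > h.py <<'E'
import numpy as np, cv2
from cell import arm, read_camera, calibration
def cam(n):
    c=calibration(n); K=np.array(c["intrinsics"],float); R=cv2.Rodrigues(np.array(c["rvec"],float))[0]; t=np.array(c["tvec"],float).ravel()
    return K,R,t
def ray(n,u,v,z):
    K,R,t=cam(n); d=R.T@np.linalg.inv(K)@np.array([u,v,1.]); o=-R.T@t
    return o+d*(z-o[2])/d[2]
def pts(n,depth):
    K,R,t=cam(n); v,u=np.mgrid[:480,:640]
    p=np.stack([(u-K[0,2])/K[0,0],(v-K[1,2])/K[1,1],np.ones_like(u)],-1)*depth[...,None]
    return (p-t)@R
E
python3 - <<'E'
from h import *
for n in("top","side"):
    p,d=read_camera(n); cv2.imwrite(f"pics/{n}0.png",p); np.save(n+"0.npy",d)
    K,R,t=cam(n); print(n,K[0,0],-R.T@t,R[2])
o=arm.get_obs(); print(o["ee_pos"],o["tool_rot"],o["time_s"])
E
```

```text
pics
top 589.7891194967061 [ 0.31614633 -0.02709229  1.16919152] [ 0.22089513  0.00161341 -0.97529623]
side 500.65790282459653 [-0.17258425 -0.27166362  0.45884007] [ 0.83845476  0.29952085 -0.45528109]
[0.13371364 0.50706082 0.23056245] [ 1.28564105e-01  9.91700825e-01 -8.57370501e-04 -1.03000464e-04] 0.1
```

View pics/top0.png

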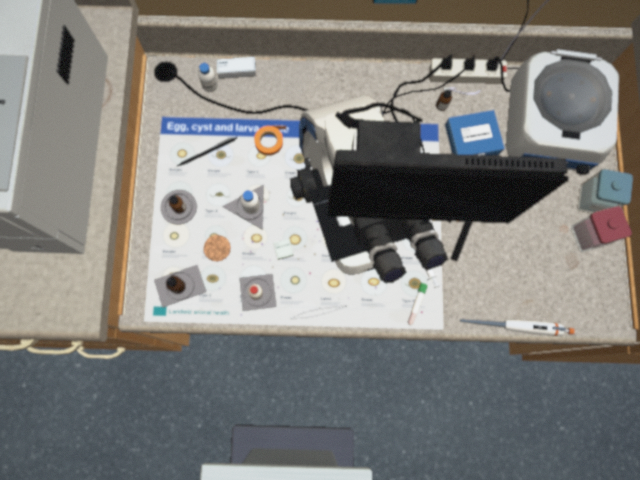

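View pics/side0.png

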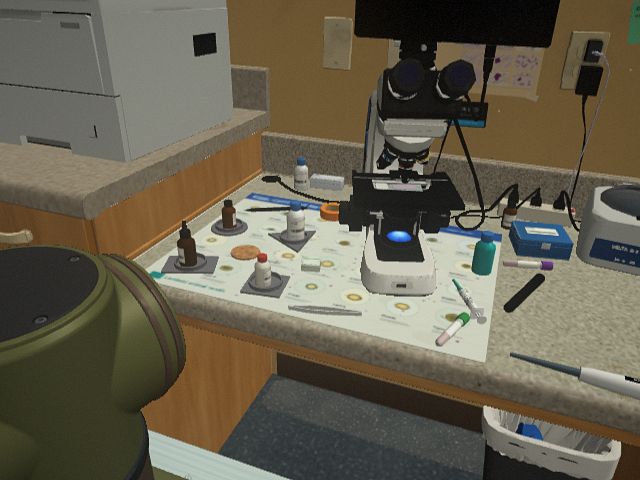

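The top view shows, as stand and bottle: round (178,206) with the short brown bottle, triangle (247,205) with the white squeeze bottle, oblong (180,286) with the dropper bottle, and square (257,292) with the cream bottle. The free coaster is at (217,247). The decoys are a white bottle with a blue cap at top (207,75), a brown one at top (444,100) and the turquoise one at side (484,255). I'll measure next.

```bash
python3 - <<'E'
from h import *
p=cv2.imread("pics/top0.png"); d=np.load("top0.npy"); P=pts("top",d)
hsv=cv2.cvtColor(p,cv2.COLOR_BGR2HSV)
c=p[150:320,140:290]; cv2.imwrite("pics/crop.png",cv2.resize(c,None,fx=3.5,fy=3.5,interpolation=cv2.INTER_CUBIC))
s=cv2.imread("pics/side0.png")[160:310,150:330]; cv2.imwrite("pics/crops.png",cv2.resize(s,None,fx=4,fy=4,interpolation=cv2.INTER_CUBIC))
print("bench z",np.median(P[250:270,270:280,2]))
# stands: dark grey low sat
m=((hsv[...,2]<150)).astype(np.uint8)
m=cv2.morphologyEx(m,cv2.MORPH_OPEN,np.ones((3,3)))
for n,(u,v) in dict(round=(178,206),tri=(247,205),obl=(180,286),sq=(257,292),coaster=(217,247)).items():
    w=P[v-25:v+26,u-28:u+29].reshape(-1,3); 
    mm=np.zeros_like(m); 
    x0,x1,y0,y1=u-28,u+29,v-25,v+26; mm[y0:y1,x0:x1]=m[y0:y1,x0:x1]
    if n=="coaster": mm[y0:y1,x0:x1]=(hsv[y0:y1,x0:x1,1]>70)&(hsv[y0:y1,x0:x1,0]<25)
    cs=cv2.findContours(mm,0,2)[0]; k=max(cs,key=cv2.contourArea)
    q=np.array([ray("top",a,b,.004)[:2] for a,b in k[:,0]],np.float32)
    hull=cv2.convexHull(q); M=cv2.moments(hull); r=cv2.minAreaRect(q); ta=cv2.minEnclosingTriangle(hull)[1].reshape(3,2)
    print(n,"hullc",np.array([M["m10"],M["m01"]])/M["m00"],"rect",r,"circ",cv2.minEnclosingCircle(q))
    if n=="tri": print(ta,ta.mean(0))
    h=w[w[:,2]>.035]
    if len(h): print("   top pts n",len(h),"max z",h[:,2].max(), "median xy of highest",np.median(h[h[:,2]>h[:,2].max()-.01],0))
# walls left
for (u,v) in [(130,200),(120,300),(60,120),(100,280),(60,290),(350,180),(305,185),(340,260),(269,139)]: print((u,v),P[v,u])
K,R,t=cam("top")
x=R@np.array([.134,.508,.231])+t; print("tcp px",(K@x)/x[2])
E
```

```text
bench z 0.0005296161542782832
round hullc [0.65007466 0.23771411] rect ((0.6500411033630371, 0.2370607554912567), (0.06229591742157936, 0.05952233821153641), 3.861093521118164) circ ((0.6500886678695679, 0.23823761940002441), 0.03180791810154915)
   top pts n 189 max z 1.1691915156804928 median xy of highest [ 0.31614633 -0.02709229  1.16919152]
tri hullc [0.64109816 0.08786254] rect ((0.6393791437149048, 0.08837822079658508), (0.04260053485631943, 0.032732028514146805), 87.55996704101562) circ ((0.6446629166603088, 0.08918624371290207), 0.023083576932549477)
[[0.65678734 0.11248802]
 [0.6541596  0.05082198]
 [0.60896826 0.09149095]] [0.63997173 0.08493365]
   top pts n 308 max z 1.1691915156804928 median xy of highest [ 0.31614633 -0.02709229  1.16919152]
obl hullc [0.48610349 0.22361674] rect ((0.4856414198875427, 0.22291480004787445), (0.0557272769510746, 0.06201833486557007), 9.799577713012695) circ ((0.48577970266342163, 0.22426068782806396), 0.0326240248978138)
   top pts n 238 max z 1.1691915156804928 median xy of highest [ 0.31614633 -0.02709229  1.16919152]
sq hullc [0.49433
[... 394 characters left out ...]
051477521657943726, 0.051008157432079315), 66.74444580078125) circ ((0.5669106841087341, 0.1541430801153183), 0.027639426290988922)
   top pts n 11 max z 1.1691915156804928 median xy of highest [ 0.31614633 -0.02709229  1.16919152]
(130, 200) [0.65880127 0.33533977 0.01134983]
(120, 300) [0.45383254 0.33686465 0.0096544 ]
(60, 120) [0.69085066 0.35603903 0.32550275]
(100, 280) [0.46917723 0.32629854 0.16326492]
(60, 290) [0.4501442  0.39313782 0.16292762]
(350, 180) [ 0.53110675 -0.07404624  0.54329972]
(305, 185) [ 0.66991126 -0.02186284  0.10351198]
(340, 260) [ 0.53973187 -0.09379844  0.03858339]
(269, 139) [0.80263015 0.05712673 0.00398712]
tcp px [-60.66988795 492.81703192   1.        ]
```

View pics/crop.png

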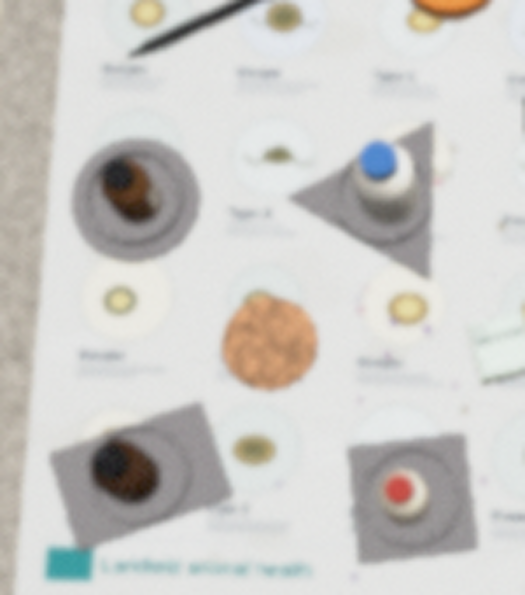

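View pics/crops.png

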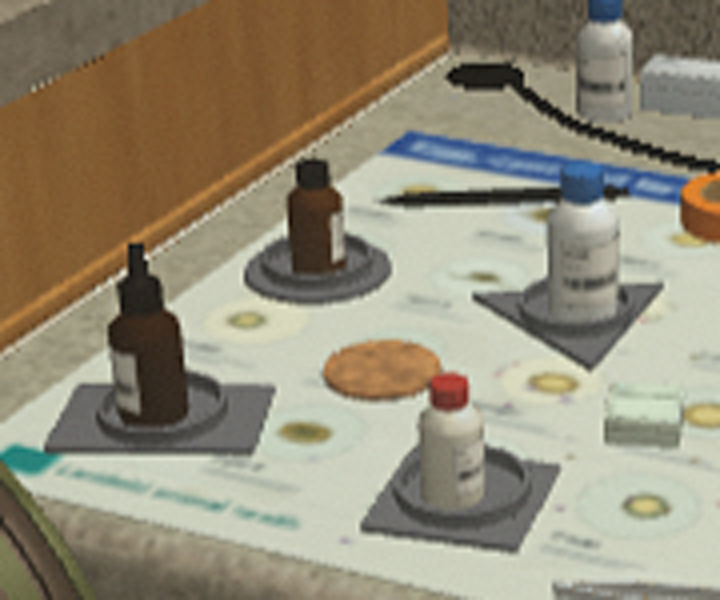

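```bash
python3 - <<'E'
from h import *
T=lambda x,y,z: ray("top",140+(x+.5)/3.5-.5,150+(y+.5)/3.5-.5,z)[:2]
S=lambda x,y,z: ray("side",150+(x+.5)/4-.5,160+(y+.5)/4-.5,z)[:2]
for n,c in dict(square=[(350,448),(465,434),(477,548),(360,563)],obl=[(50,455),(203,403),(232,494),(82,548)],tri=[(290,198),(432,122),(430,277)],round=[(136,199)],coaster=[(270,342)]).items():
    q=np.array([T(*a,.004) for a in c]); print(n,q.mean(0).round(4),np.linalg.norm(q-np.roll(q,1,0),axis=1).round(3))
for n,c in dict(square=[(400,470),(561,463),(518,551),(362,529)],obl=[(78,385),(275,387),(258,452),(45,452)],tri=[(473,296),(662,284),(590,368)],round=[(317,268)],coaster=[(383,367)]).items():
    q=np.array([S(*a,.004) for a in c]); print("side",n,q.mean(0).round(4),np.linalg.norm(q-np.roll(q,1,0),axis=1).round(3))
for n,a,b,z in [("squeeze",(379,160),(582,168),.081),("cream",(399,489),(450,381),.058),("brown",(118,174),(313,164),.062),("dropper_bulb/collar",(111,456),(137,247),.089)]:
    print(n,T(*a,z if n[0]!="d" else .073).round(4),S(*b,z).round(4))
# joint map at start for yaw: tool axes
from scipy.spatial.transform import Rotation as Ro
print(Ro.from_quat(arm.get_obs()["tool_rot"]).as_matrix().round(3))
E
```

```text
square [0.4777 0.067 ] [0.066 0.066 0.066 0.066]
obl [0.487  0.2218] [0.057 0.091 0.056 0.089]
tri [0.6539 0.0917] [0.096 0.095 0.095]
round [0.6497 0.237 ] [0.]
coaster [0.5661 0.1535] [0.]
side square [0.4714 0.0653] [0.048 0.07  0.071 0.067]
side obl [0.4841 0.2203] [0.061 0.091 0.059 0.092]
side tri [0.6517 0.0914] [0.098 0.098 0.099]
side round [0.6485 0.2371] [0.]
side coaster [0.5653 0.1532] [0.]
squeeze [0.6535 0.0876] [0.659  0.0905]
cream [0.4749 0.0705] [0.4776 0.0715]
brown [0.6474 0.2349] [0.6506 0.2365]
dropper_bulb/collar [0.4865 0.2243] [0.483  0.2236]
[[-0.967  0.255 -0.   ]
 [ 0.255  0.967 -0.002]
 [-0.    -0.002 -1.   ]]
```

```bash
python3 - <<'E'
from h import *
P=pts("top",np.load("top0.npy"))[...,:]; ok=np.load("top0.npy")>0
Q=P[ok]
for x in np.arange(.3,.85,.05):
    s=Q[(abs(Q[:,0]-x)<.025)&(Q[:,2]>.09)]
    a=s[(s[:,1]<.2)&(s[:,2]>.1)]; b=s[s[:,1]>.2]
    print(round(x,2),"right max y",[ (round(lo,2),a[(a[:,2]>lo)][:,1].max().round(3)) for lo in(.1,.2,.35,.5) if (a[:,2]>lo).any()],"left min y",b[:,1].min().round(3) if len(b) else None)
E
python3 -m pendant '[[8.5,0,0,-3,-7],[8.5,0,0,-6,-14.8],[8.5,0,0,-6,-14.8]]' 30
```

```text
0.3 right max y [] left min y None
0.35 right max y [] left min y 0.318
0.4 right max y [] left min y 0.318
0.45 right max y [(0.1, np.float64(-0.12)), (0.2, np.float64(-0.12)), (0.35, np.float64(-0.12))] left min y 0.318
0.5 right max y [(0.1, np.float64(-0.069)), (0.2, np.float64(-0.1)), (0.35, np.float64(-0.101)), (0.5, np.float64(-0.237))] left min y 0.225
0.55 right max y [(0.1, np.float64(-0.05)), (0.2, np.float64(-0.054)), (0.35, np.float64(-0.054)), (0.5, np.float64(-0.054))] left min y 0.318
0.6 right max y [(0.1, np.float64(-0.033)), (0.2, np.float64(-0.084)), (0.35, np.float64(-0.084))] left min y 0.318
0.65 right max y [(0.1, np.float64(-0.016)), (0.2, np.float64(-0.055)), (0.35, np.float64(-0.06))] left min y 0.317
0.7 right max y [(0.1, np.float64(-0.01)), (0.2, np.float64(-0.028)), (0.35, np.float64(-0.097))] left min y 0.317
0.75 right max y [(0.1, np.float64(-0.01)), (0.2, np.float64(-0.015))] left min y 0.317
0.8 right max y [(0.1, np.float64(-0.007)), (0.2, np.float64(-0.028))] left min y 0.317
time_s: 0.4
ee_pos: [0.1343, 0.5095, 0.2948]
tool_rot: [-0.001, 1.0, 0.003, 0.001]
wrist_force: [-0.4, -0.0, -0.0]
width: 0.0852
grasp_force: 0.0
```

```bash
python3 -m pendant '[[8.5,-3,-4,0,0],[8.5,-6,-8,0,0],[8.5,-9,-12,0,0],[8.5,-12,-16,0,0],[8.5,-15,-20,0,0],[8.5,-18,-24,0,0],[8.5,-21,-27.7,2,0],[8.5,-24,-31.4,4,0],[8.5,-27,-34,6,0],[8.5,-29,-37.5,8,0]]' 30; python3 -m pendant '[[8.5,-3,-4,0,0],[8.5,-5.2,-6.4,0,0],[8.5,-5.2,-6.4,0,0],[8.5,-5.2,-6.4,0,0]]'
python3 - <<'E'
from h import *
p,_=read_camera("side"); cv2.imwrite("pics/s1.png",p[120:330,130:430]); o=arm.get_obs(); print(o["ee_pos"],o["joints"])
E
```

```text
time_s: 1.4
ee_pos: [0.4257, 0.1314, 0.2098]
tool_rot: [0.001, 1.0, 0.0, 0.0]
wrist_force: [1.0, 0.3, -0.7]
width: 0.0848
grasp_force: 0.0
time_s: 1.8
ee_pos: [0.4755, 0.0683, 0.2103]
tool_rot: [0.001, 1.0, 0.0, -0.001]
wrist_force: [-0.4, 0.6, 0.6]
width: 0.0848
grasp_force: 0.0
[0.47507922 0.068873   0.21052849] [ 1.43664375e-01  1.95500723e-01 -2.79992640e-01  1.09739655e+00
  4.55834228e-04  1.44041482e-01]
```

View pics/s1.png

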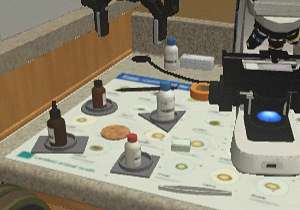

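```bash
python3 -m pendant '[[8.5,0,0.1,4,0],[8.5,0,0.1,8,0],[8.5,0,0.1,12,0],[8.5,0,0.1,15,0],[8.5,0,0.1,17,0],[8.5,0,0.1,18.5,0],[8.5,0,0.1,18.9,0],[7,0,0.1,18.9,0],[5.5,0,0.1,18.9,0],[4.5,0,0.1,18.9,0]]' 25
python3 -m pendant '[[3.8,0,0,0,0],[3.4,0,0,0,0],[3,0,0,0,0],[2.6,0,0,0,0],[2.2,0,0,0,0],[2,0,0,0,0],[2,0,0,0,0],[2,0,0,0,0]]' 25
```

```text
time_s: 2.85
ee_pos: [0.4769, 0.0702, 0.0233]
tool_rot: [-0.0, 1.0, 0.0, 0.001]
wrist_force: [-0.5, -0.4, 0.2]
width: 0.0453
grasp_force: 0.0
time_s: 3.65
ee_pos: [0.4763, 0.0698, 0.0226]
tool_rot: [-0.0, 1.0, -0.0, 0.0]
wrist_force: [-0.6, 0.1, 6.1]
width: 0.0263
grasp_force: 24.5
```

```bash
python3 -m pendant '[[2,0,0,-1,0],[2,0,0,-3,0],[2,0,0,-5,0],[2,0,0,-6,0],[2,-1.5,1.5,-6,0],[2,-3.5,3.5,-6,0],[2,-5.5,5.3,-6,0],[2,-7.5,7,-6,0],[2,-8.7,8.2,-6,0],[2,-9,8.4,-6,0]]'; python3 -m pendant '[[2,0,0,0,0],[2,0,0,2,0],[2,0,0,4,0],[2,0,0,5,0],[2,0,0,5.6,0],[2,0,0,5.8,0],[2,0,0,5.9,0],[2,0,0,5.9,0]]'
python3 - <<'E'
from h import *
p,_=read_camera("side"); cv2.imwrite("pics/s2.png",cv2.resize(p[120:330,130:430],None,fx=2,fy=2))
E
```

```text
time_s: 4.65
ee_pos: [0.5675, 0.1552, 0.082]
tool_rot: [-0.001, 1.0, 0.0, 0.001]
wrist_force: [-0.3, -0.8, -0.3]
width: 0.0262
grasp_force: 24.7
time_s: 5.45
ee_pos: [0.5665, 0.1539, 0.0239]
tool_rot: [-0.0, 1.0, 0.0, 0.001]
wrist_force: [0.6, 0.7, -0.1]
width: 0.0261
grasp_force: 24.7
```

View pics/s2.png

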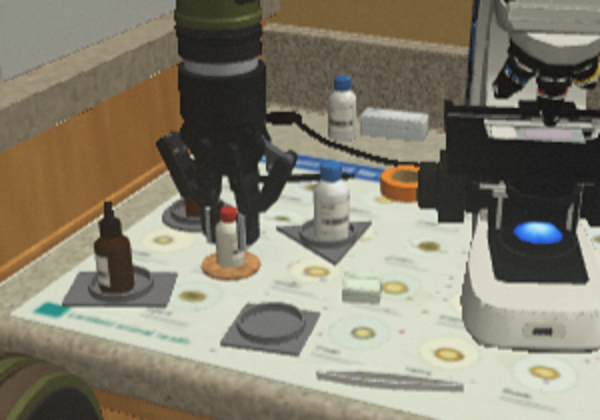

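The cream bottle is held upright, just over the coaster at (232,262) in this crop. The square stand at (272,322) is empty, and its floor is clear. I'll set the bottle down and release it.

```bash
python3 -m pendant '[[2,0,0,0.1,0],[2,0,0,0.15,0],[2.8,0,0,0.15,0],[3.2,0,0,0.15,0],[4,0,0,0.15,0],[6,0,0,0.15,0],[8.5,0,0,0.15,0],[8.5,0,0,0.15,0],[8.5,0,0,-2,0],[8.5,0,0,-6,0]]'; python3 -m pendant '[[8.5,0,0,-3,0],[8.5,0,0,-6,0],[8.5,-2,-1.5,-8,0],[8.5,-4,-3,-8,0],[8.5,-6,-4.5,-8,0],[8.5,-8,-6,-8,0],[8.5,-9,-6.5,-8,0],[8.5,-9,-6.5,-8,0]]'
python3 - <<'E'
from h import *
p,_=read_camera("side"); cv2.imwrite("pics/s3.png",cv2.resize(p[120:330,130:430],None,fx=2,fy=2))
E
```

```text
time_s: 6.5
ee_pos: [0.5631, 0.1531, 0.0809]
tool_rot: [-0.0, 1.0, -0.001, -0.004]
wrist_force: [0.5, 0.8, -0.0]
width: 0.0853
grasp_force: 0.0
time_s: 7.3
ee_pos: [0.6569, 0.0883, 0.1628]
tool_rot: [0.0, 1.0, 0.0, -0.0]
wrist_force: [0.2, 0.5, 0.3]
width: 0.0853
grasp_force: 0.0
```

View pics/s3.png

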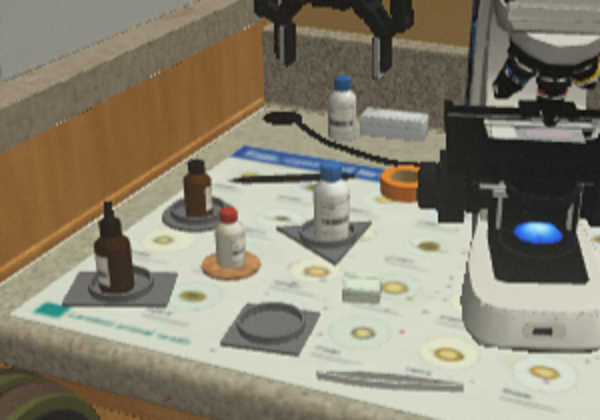

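The cream bottle stands on the coaster at (231,245). For the squeeze bottle there are three candidates: the white one in the triangle stand at (330,200), the white one at the back (341,100), and the turquoise one. Only the first is white and stands in a stand's well, and the enlarged crop confirmed it.

```bash
python3 -m pendant '[[8.5,0,0,4,0],[8.5,0,0,8,0],[8.5,0,0,11,0],[8.5,0,0,13,0],[8.5,0,0,13.7,0],[7,0,0,13.7,0],[5.5,0,0,13.7,0],[4.8,0,0,13.7,0],[4.4,0,0,13.7,0],[4,0,0,13.7,0]]' 30
python3 -m pendant '[[3.6,0,0,0,0],[3.2,0,0,0,0],[2.8,0,0,0,0],[2.8,0,0,0,0],[2.8,0,0,0,0]]' 30
```

```text
time_s: 8.35
ee_pos: [0.6567, 0.089, 0.0273]
tool_rot: [-0.0, 1.0, 0.0, 0.001]
wrist_force: [-0.7, 0.3, 0.5]
width: 0.0401
grasp_force: 0.0
time_s: 8.85
ee_pos: [0.6565, 0.0889, 0.0269]
tool_rot: [-0.0, 1.0, 0.0, 0.0]
wrist_force: [-0.4, 0.6, 5.3]
width: 0.0342
grasp_force: 30.0
```

```bash
python3 -m pendant '[[2.8,0,0,-1,0],[2.8,0,0,-3,0],[2.8,0,0,-5,0],[2.8,0,0,-6,0],[2.8,2,-0.2,-6,0],[2.8,5,-0.6,-6,0],[2.8,8,-1,-6,0],[2.8,11,-1.3,-6,0],[2.8,14,-1.7,-6,0],[2.8,16.5,-2,-6,0]]'; python3 -m pendant '[[2.8,1.1,-0.2,0,0],[2.8,1.5,-0.2,0,0],[2.8,1.5,-0.2,0,0],[2.8,1.5,-0.2,2,0],[2.8,1.5,-0.2,4,0],[2.8,1.5,-0.2,5,0],[2.8,1.5,-0.2,5.7,0],[2.8,1.5,-0.2,5.9,0],[2.8,1.5,-0.2,6,0],[2.8,1.5,-0.2,6,0]]'
python3 - <<'E'
from h import *
p,_=read_camera("side"); cv2.imwrite("pics/s4.png",cv2.resize(p[120:330,130:430],None,fx=2,fy=2))
E
```

```text
time_s: 9.85
ee_pos: [0.4886, 0.0685, 0.0859]
tool_rot: [-0.0, 1.0, -0.0, -0.001]
wrist_force: [-0.1, 0.4, -0.5]
width: 0.0344
grasp_force: 29.9
time_s: 10.85
ee_pos: [0.4769, 0.0669, 0.0269]
tool_rot: [-0.0, 1.0, 0.0, 0.001]
wrist_force: [1.2, 0.5, 0.4]
width: 0.0343
grasp_force: 30.0
```

View pics/s4.png

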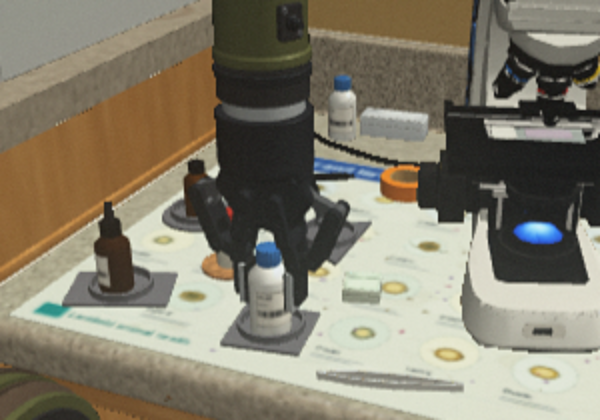

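The squeeze bottle is upright inside the square well at (270,325). I'll release it and go to the short brown bottle in the round stand.

```bash
python3 -m pendant '[[2.8,0,0,0.1,0],[3.6,0,0,0.1,0],[4.2,0,0,0,0],[6,0,0,0,0],[8.5,0,0,0,0],[8.5,0,0,0,0],[8.5,0,0,-3,0],[8.5,0,0,-7,0],[8.5,0,0,-11,0],[8.5,0,0,-13,0]]'; python3 -m pendant '[[8.5,-2,2,0,0],[8.5,-5,5,0,0],[8.5,-8,8,0,0],[8.5,-11,11,0,0],[8.5,-14,14,0,0],[8.5,-16.5,16.3,0,0],[8.5,-17.2,16.9,0,0],[8.5,-17.2,16.9,0,0],[8.5,-17.2,16.9,0,0]]'
python3 - <<'E'
from h import *
p,_=read_camera("top"); cv2.imwrite("pics/t4.png",cv2.resize(p[150:320,140:290],None,fx=3.5,fy=3.5))
p,_=read_camera("side"); cv2.imwrite("pics/s5.png",cv2.resize(p[120:330,130:430],None,fx=2,fy=2))
E
```

```text
time_s: 11.9
ee_pos: [0.4777, 0.067, 0.1596]
tool_rot: [-0.0, 1.0, 0.0, 0.002]
wrist_force: [0.5, 0.8, -0.1]
width: 0.0848
grasp_force: 0.0
time_s: 12.8
ee_pos: [0.6469, 0.235, 0.1558]
tool_rot: [-0.0, 1.0, -0.001, -0.001]
wrist_force: [0.1, -0.4, -0.0]
width: 0.0848
grasp_force: 0.0
```

View pics/s5.png

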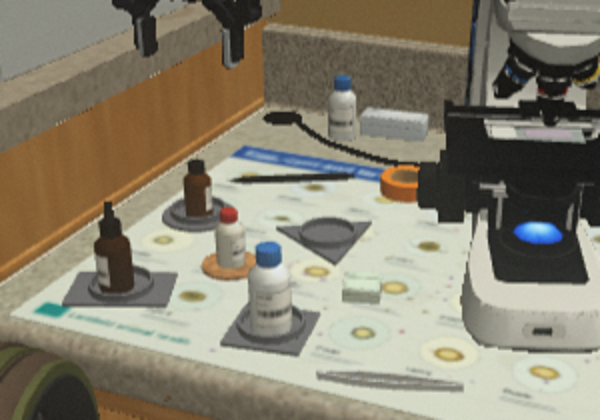

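Everything stands upright, with the squeeze bottle in the square stand. The wall at y≈0.318 is close to the knuckles, so I'll turn the gripper 90° so that they lie along x.

```bash
python3 -m pendant '[[8.5,0,0,0,8.5],[8.5,0,0,0,17],[8.5,0,0,0,25.5],[8.5,0,0,0,34],[8.5,0,0,0,42.5],[8.5,0,0,0,51],[8.5,0,0,0,59.5],[8.5,0,0,0,68],[8.5,0,0,0,76.5],[8.5,0,0,0,85]]'; python3 -m pendant '[[8.5,0,0,0,5],[8.5,0,0,0,5]]'; python3 - <<'E'
from h import *
from scipy.spatial.transform import Rotation as Ro
o=arm.get_obs(); print(o["ee_pos"],o["joints"].round(3) if hasattr(o["joints"],"round") else o["joints"]); print(Ro.from_quat(o["tool_rot"]).as_matrix().round(3))
E
```

```text
time_s: 13.9
ee_pos: [0.6471, 0.2347, 0.157]
tool_rot: [0.678, 0.735, -0.0, -0.0]
wrist_force: [0.2, 0.4, -0.1]
width: 0.085
grasp_force: 0.0
time_s: 14.1
ee_pos: [0.6472, 0.2348, 0.1569]
tool_rot: [0.707, 0.707, -0.0, 0.0]
wrist_force: [0.4, -0.8, -0.5]
width: 0.0852
grasp_force: 0.0
[0.64723517 0.23483247 0.15691041] [ 0.348  0.578  0.176  1.169 -0.     1.919]
[[ 0.  1. -0.]
 [ 1. -0. -0.]
 [-0. -0. -1.]]
```

```bash
python3 -m pendant '[[8.5,0.1,0.2,4,0],[8.5,0.1,0.2,8,0],[8.5,0.1,0.2,11,0],[8.5,0.1,0.2,13,0],[8.5,0.1,0.2,13.4,0],[7,0.1,0.2,13.4,0],[5.5,0.1,0.2,13.4,0],[4.5,0.1,0.2,13.4,0],[4,0.1,0.2,13.4,0],[3.6,0.1,0.2,13.4,0]]' 25
python3 -m pendant '[[3.2,0,0,0,0],[2.8,0,0,0,0],[2.4,0,0,0,0],[2,0,0,0,0],[2,0,0,0,0],[2,0,0,0,0]]' 25
```

```text
time_s: 15.1
ee_pos: [0.6506, 0.2371, 0.0233]
tool_rot: [0.707, 0.707, 0.001, 0.0]
wrist_force: [0.5, 0.5, -0.0]
width: 0.036
grasp_force: 0.0
time_s: 15.7
ee_pos: [0.6501, 0.237, 0.0226]
tool_rot: [0.707, 0.707, 0.0, 0.0]
wrist_force: [-0.6, 0.2, 3.1]
width: 0.0271
grasp_force: 24.7
```

```bash
python3 -m pendant '[[2,0,0,-1,0],[2,0,0,-3,0],[2,0,0,-5,0],[2,0,0,-6,0],[2,-2,0,-6,0],[2,-5,0.1,-6,0],[2,-8,0.2,-6,0],[2,-11,0.3,-6,0],[2,-13.5,0.3,-6,0],[2,-14.5,0.3,-6,0]]'; python3 -m pendant '[[2,0,0,0,0],[2,0,0,0,0],[2,0,0,2,0],[2,0,0,4,0],[2,0,0,5,0],[2,0,0,5.7,0],[2,0,0,5.9,0],[2,0,0,6,0],[2,0,0,6,0]]'
python3 - <<'E'
from h import *
p,_=read_camera("side"); cv2.imwrite("pics/s6.png",cv2.resize(p[120:330,130:430],None,fx=2,fy=2))
E
```

```text
time_s: 16.7
ee_pos: [0.6519, 0.0883, 0.0813]
tool_rot: [0.708, 0.706, -0.001, -0.0]
wrist_force: [0.0, 0.3, -0.3]
width: 0.0272
grasp_force: 24.7
time_s: 17.6
ee_pos: [0.6537, 0.0921, 0.023]
tool_rot: [0.707, 0.707, 0.001, 0.0]
wrist_force: [-1.1, -1.1, -0.5]
width: 0.0271
grasp_force: 24.7
```

View pics/s6.png

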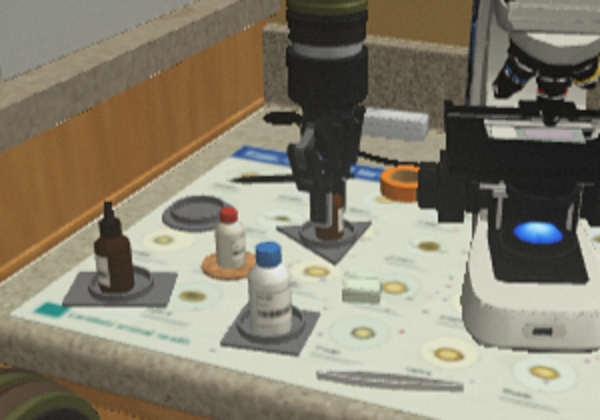

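The brown bottle is in the triangle well at (332,232), upright. I'll release it and go to the dropper bottle.

```bash
python3 -m pendant '[[2,0,0,0.1,0],[2.9,0,0,0.1,0],[3.5,0,0,0,0],[6,0,0,0,0],[8.5,0,0,0,0],[8.5,0,0,0,0],[8.5,0,0,-3,0],[8.5,0,0,-7,0],[8.5,0,0,-11,0],[8.5,0,0,-14,0]]'; python3 -m pendant '[[8.5,2,-2.5,0,0],[8.5,4.5,-5.5,0,0],[8.5,7,-8.5,0,0],[8.5,9.5,-12,0,0],[8.5,12,-15,0,0],[8.5,13,-16.6,0,0],[8.5,13.2,-16.9,0,0],[8.5,13.2,-16.9,0,0],[8.5,13.2,-16.9,0,0]]'
python3 - <<'E'
from h import *
p,_=read_camera("side"); cv2.imwrite("pics/s7.png",cv2.resize(p[120:330,130:430],None,fx=2,fy=2))
print(arm.get_obs()["ee_pos"])
E
```

```text
time_s: 18.65
ee_pos: [0.6538, 0.092, 0.165]
tool_rot: [0.707, 0.707, 0.001, 0.001]
wrist_force: [0.9, 0.6, 0.2]
width: 0.0846
grasp_force: 0.0
time_s: 19.55
ee_pos: [0.4853, 0.2234, 0.1624]
tool_rot: [0.707, 0.707, 0.0, 0.0]
wrist_force: [-0.9, 0.6, -0.3]
width: 0.0849
grasp_force: 0.0
[0.485319   0.22324583 0.16231671]
```

View pics/s7.png

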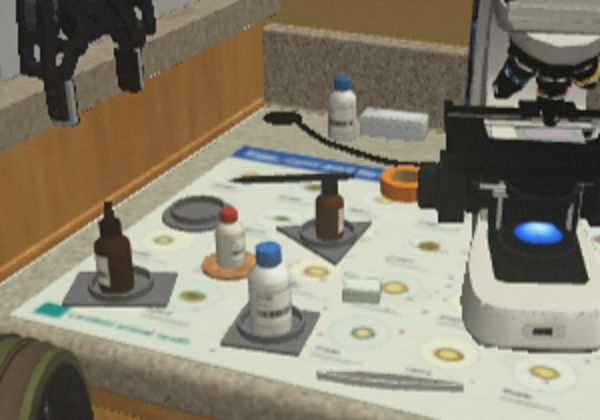

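The brown bottle stands in the triangle stand at (330,215). Descending on the dropper bottle.

```bash
python3 -m pendant '[[8.5,0,0,4,0],[8.5,0,0,8,0],[8.5,0,0,11,0],[8.5,0,0,13,0],[8.5,0,0,13.4,0],[7,0,0,13.4,0],[5.5,0,0,13.4,0],[4.6,0,0,13.4,0],[4.1,0,0,13.4,0],[3.7,0,0,13.4,0]]' 30
python3 -m pendant '[[3.3,0,0,0,0],[2.9,0,0,0,0],[2.5,0,0,0,0],[2.3,0,0,0,0],[2.3,0,0,0,0],[2.3,0,0,0,0]]' 30
```

```text
time_s: 20.6
ee_pos: [0.4845, 0.2241, 0.0291]
tool_rot: [0.707, 0.707, 0.001, 0.0]
wrist_force: [-0.9, 0.2, 0.1]
width: 0.0371
grasp_force: 0.0
time_s: 21.2
ee_pos: [0.4842, 0.224, 0.0288]
tool_rot: [0.707, 0.707, 0.0, 0.0]
wrist_force: [-1.0, -0.7, 5.4]
width: 0.03
grasp_force: 29.6
```

```bash
python3 -m pendant '[[2.3,0,0,-1,0],[2.3,0,0,-3,0],[2.3,0,0,-5,0],[2.3,0,0,-6,0],[2.3,0.2,2,-6,0],[2.3,0.4,5,-6,0],[2.3,0.6,8,-6,0],[2.3,0.8,11,-6,0],[2.3,1.1,14,-6,0],[2.3,1.3,16,-6,0]]'; python3 -m pendant '[[2.3,0,0.5,0,0],[2.3,0,0.5,0,0],[2.3,0,0.5,2,0],[2.3,0,0.5,4,0],[2.3,0,0.5,5,0],[2.3,0,0.5,5.7,0],[2.3,0,0.5,5.9,0],[2.3,0,0.5,6,0],[2.3,0,0.5,6,0]]'
python3 - <<'E'
from h import *
p,_=read_camera("side"); cv2.imwrite("pics/s8.png",cv2.resize(p[120:330,130:430],None,fx=2,fy=2))
E
```

```text
time_s: 22.2
ee_pos: [0.6459, 0.2369, 0.0878]
tool_rot: [0.707, 0.707, 0.0, 0.0]
wrist_force: [-0.2, -0.3, -0.7]
width: 0.0299
grasp_force: 29.8
time_s: 23.1
ee_pos: [0.6495, 0.2371, 0.0291]
tool_rot: [0.707, 0.707, 0.001, 0.0]
wrist_force: [-0.6, -0.3, -1.0]
width: 0.03
grasp_force: 29.9
```

View pics/s8.png

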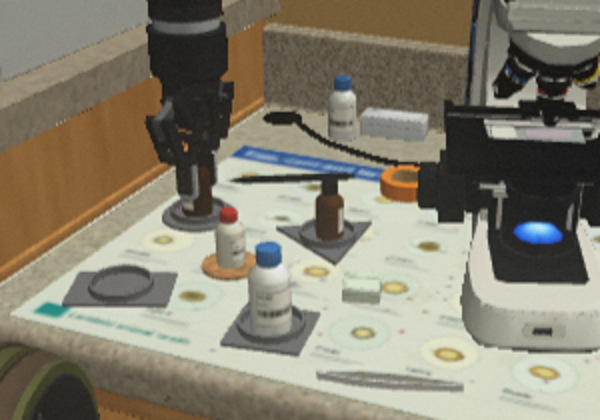

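The dropper bottle is in the round well at (200,213), upright. I'll release it and go to the cream bottle.

```bash
python3 -m pendant '[[2.3,0,0,0.1,0],[3.2,0,0,0.1,0],[3.8,0,0,0,0],[6,0,0,0,0],[8.5,0,0,0,0],[8.5,0,0,0,0],[8.5,0,0,-3,0],[8.5,0,0,-7,0],[8.5,0,0,-11,0],[8.5,0,0,-13,0]]'; python3 -m pendant '[[8.5,-2,-2,0,0],[8.5,-5,-5,0,0],[8.5,-7.5,-7.5,0,0],[8.5,-8.3,-8.3,0,0],[8.5,-8.3,-8.3,0,0],[8.5,-8.3,-8.3,0,0],[8.5,-8.3,-8.3,4,0],[8.5,-8.3,-8.3,7,0]]'
```

```text
time_s: 24.15
ee_pos: [0.6507, 0.2375, 0.1625]
tool_rot: [0.707, 0.707, 0.003, 0.001]
wrist_force: [-0.1, 0.5, 0.8]
width: 0.0852
grasp_force: 0.0
time_s: 24.95
ee_pos: [0.5683, 0.1553, 0.0877]
tool_rot: [0.707, 0.708, 0.002, 0.001]
wrist_force: [-0.4, -0.3, -0.1]
width: 0.0851
grasp_force: 0.0
```

```bash
python3 -m pendant '[[8.5,0,0,3,0],[8.5,0,0,5.5,0],[8.5,0,0,6.6,0],[7,0,0,6.6,0],[5.5,0,0,6.6,0],[4.5,0,0,6.6,0],[4,0,0,6.6,0],[3.6,0,0,6.6,0],[3.2,0,0,6.6,0],[2.8,0,0,6.6,0]]' 25
python3 -m pendant '[[2.4,0,0,0,0],[2,0,0,0,0],[2,0,0,0,0],[2,0,0,0,0],[2,0,0,0,0]]' 25
```

```text
time_s: 25.95
ee_pos: [0.5661, 0.1539, 0.0226]
tool_rot: [0.707, 0.707, 0.0, 0.0]
wrist_force: [-0.0, -0.2, -0.3]
width: 0.0281
grasp_force: 0.0
time_s: 26.45
ee_pos: [0.5662, 0.1539, 0.0227]
tool_rot: [0.707, 0.707, 0.0, 0.0]
wrist_force: [-1.2, -0.3, 5.7]
width: 0.0259
grasp_force: 24.8
```

To the oblong stand at (0.486, 0.221): ΔX −0.080, ΔY +0.067.

```bash
python3 -m pendant '[[2,0,0,-1,0],[2,0,0,-3,0],[2,0,0,-5,0],[2,0,0,-6,0],[2,1.5,-1.8,-6,0],[2,3.5,-4,-6,0],[2,5.5,-6.5,-6,0],[2,6.7,-8,-6,0],[2,6.7,-8,-6,0],[2,6.7,-8,-6,0]]'; python3 -m pendant '[[2,0,0,2,0],[2,0,0,4,0],[2,0,0,5,0],[2,0,0,5.7,0],[2,0,0,5.9,0],[2,0,0,6,0],[2,0,0,6,0]]'
python3 - <<'E'
from h import *
p,_=read_camera("side"); cv2.imwrite("pics/s9.png",cv2.resize(p[120:330,130:430],None,fx=2,fy=2))
E
```

```text
time_s: 27.45
ee_pos: [0.4862, 0.2209, 0.0823]
tool_rot: [0.707, 0.708, 0.0, 0.0]
wrist_force: [0.6, -0.4, 0.3]
width: 0.0261
grasp_force: 24.7
time_s: 28.15
ee_pos: [0.4866, 0.221, 0.0229]
tool_rot: [0.707, 0.707, 0.001, 0.0]
wrist_force: [0.3, 0.3, -0.1]
width: 0.0264
grasp_force: 24.7
```

View pics/s9.png

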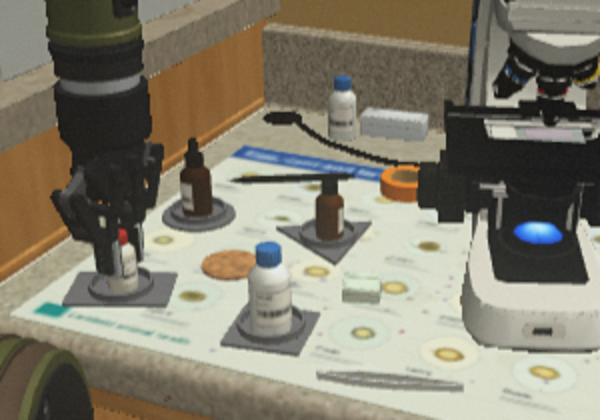

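The cream bottle is in the oblong well at (122,280), upright. I'll release it, lift off and check.

```bash
python3 -m pendant '[[2,0,0,0.1,0],[2.9,0,0,0.1,0],[3.4,0,0,0,0],[6,0,0,0,0],[8.5,0,0,0,0],[8.5,0,0,0,0],[8.5,0,0,-3,0],[8.5,0,0,-7,0],[8.5,0,0,-11,0],[8.5,0,0,-15,0]]'; python3 -m pendant '[[8.5,0,0,-3,0],[8.5,0,0,-5,0],[8.5,0,0,-5,0],[8.5,0,0,-5,0],[8.5,0,0,-5,0]]'
python3 - <<'E'
from h import *
p,_=read_camera("side"); cv2.imwrite("pics/s10.png",cv2.resize(p[120:330,130:430],None,fx=2,fy=2))
E
```

```text
time_s: 29.2
ee_pos: [0.4856, 0.2206, 0.1736]
tool_rot: [0.707, 0.707, -0.0, -0.0]
wrist_force: [0.9, 0.6, 0.0]
width: 0.0848
grasp_force: 0.0
time_s: 29.7
ee_pos: [0.4851, 0.2204, 0.2207]
tool_rot: [0.707, 0.707, -0.001, -0.0]
wrist_force: [0.4, -0.9, 0.2]
width: 0.0853
grasp_force: 0.0
```

View pics/s10.png

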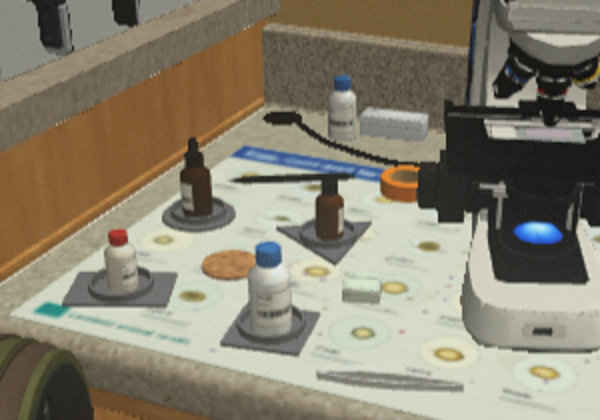

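All four bottles stand upright in their own wells: cream (121,280), dropper (196,208), brown (330,230) and squeeze (270,325). The gripper is clear of them.

```bash
python3 -c "
from cell import arm
print(arm.job_done())"
```

```text
the job is handed in; nothing more can be done
None
```

All four bottles stand upright and released in their own stands as seen in the last side-camera picture, and the job was handed in at about 30 s with no verdict returned.

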